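# Open the child-proof hardener tub: squeeze, turn and lift its cap

### The job

Open the hardener tub that is screwed down on the bench: squeeze both red side tabs of its yellow safety cap fully in and, keeping them squeezed, turn the cap counter-clockwise (seen from above) until you feel it come up against its stop, then lift it straight off. Set the cap down gently, right way up, on the middle of the round black rubber mat and let go of it. Squeeze with a light grip, never force the cap against its lock or its stop, and leave the other things on the bench alone.

Things in the scene. Friction and masses are not known exactly. Their poses are not given: they have to be found in the camera images.
- cap: yellow round safety cap on the tub's neck, 51 mm across, 40 mm tall, 0.08 to 0.12 kg, two red spring tabs on its +x (tab_a) and -x (tab_b) sides. Origin: centre of its open underside, z up to its flat top (z = 40 mm). The yellow walls at its +y and -y do not move. Locked on, its lugs let it lift only about 1 mm. A squeeze of more than 50 N a finger is too much for the plastic
- cap_grip (a point): point on the cap's axis at mid height of the tabs (cap z = 22 mm), cap's axes. Each tab is a flat upright pad 26 mm wide (along y), from 12 mm below to 12 mm above this point, outer face 33 mm from the axis when out (66 mm over both), 27 mm fully in (54 mm over both). Keep fingertips at most 14 mm below this point: the lock posts' tops are 16 mm below it, at 29 to 35 mm from the axis
- tab_a (a joint): how far the red tab on the cap's +x side is squeezed in: 0 out, 0.006 m fully in; its spring pushes with 5 N at first, 9 N fully in. A tooth under each tab (9 mm tall, down to 1 mm above the skirt's edge) stands between two white lock posts on the tub and passes inside them only while the tab is fully in; squeezed tabs stay in only while held
- tab_b (a joint): the same for the red tab on the cap's -x side: 0 out, 0.006 m fully in
- tub: blue round tub, 76 mm wide, 70 mm to its shoulder, on a 100 x 100 x 12 mm board screwed to the bench. Origin: on the neck's axis at bench height, z up. Cap in place: cap origin on this axis at z = 73 mm, with 1 mm of side play. More than 50 N between cap and tub summed over contacts (12 N at rest, from the seal), is forcing it; against lock or stop 0.2 N m is safe, 0.35 N m is not
- neck_top (a point): top centre of the white neck (28 mm wide), at tub z = 104 mm. The white ring on the neck (lugs, stops, four lock posts 9 mm tall) sits at an angle that differs up to 0.4 rad either way from tub to tub; no pose tells it. The cap must turn counter-clockwise from its start by 0.37 to 1.24 rad to the end stop, and its lugs are free only in the last 0.08 rad before it: turn until the stop is felt
- neck_shoulder (a point): centre of the tub's shoulder, tub z = 70 mm. A rubber seal in the cap presses on the neck's top with about 6 N, so the cap drags while it turns (up to 0.1 N m), and can rise 2 to 3 mm by itself when its lugs come free. Lift it straight up, its origin at least 40 mm above this point, before moving sideways
- rubber_mat: round black rubber mat, fixed on the bench, 120 mm across, 4 mm thick; origin: centre of its underside at bench height. The cap stands on it with its origin at z = 4 mm, and is to be within 30 mm of its centre; more than 40 N between them, or arriving faster than 0.3 m/s, is banging it down
- screw_jar: jar of screws, 66 mm wide, 98 mm tall; stands by on the bench, to be left alone. Origin: centre of its underside
- paint_tin: blue and grey tin of stain, 75 mm wide, 76 mm tall; stands by on the bench, to be left alone. Origin: centre of its underside
- mallet: wooden mallet, lying, 276 x 124 x 72 mm; stands by on the bench, to be left alone. Origin: centre of its underside
- jack_plane: wooden hand plane, 235 x 56 x 119 mm; stands by on the bench, to be left alone. Origin: centre of its underside
- sanding_block: sanding block, 111 x 62 x 32 mm; stands by on the bench, to be left alone. Origin: centre of its underside
- brush: flat paint brush, lying, 175 x 50 x 14 mm; stands by on the bench, to be left alone. Origin: centre of its underside
Not all that is in view belongs to the job. Leave any blue look-alike of the cap alone.

How it is judged:
By the outcome, as a careful person would: the job done as asked, in the order asked, and still so for the second after the job is handed in, with the robot touching nothing.
It also fails if it takes over 72 s, if anything falls off the work surface, if the arm or the gripper's body presses on something with over 40 N, if the wrist force passes 120 N, or if a joint passes its speed limit or range.

### The arm

A 6-joint arm with a two-finger parallel gripper is mounted at the origin on a cart in front of the work surface, level with it; the furniture and walls round the work are solid. World frame = base frame: x ahead of the robot, y to its left, z up, the work surface at z = 0. Lengths are in mm, angles in rad, forces in N, time in s.
With the tool pointing down it reaches from about 275 to 750 mm from the base axis. Payload 10.2 kg.
Tool frame: the origin (TCP) lies where the fingers leave the gripper's body, on its centre line; the fingertips stand 73 mm ahead of it and the grasp point (between the pads) lies 54 mm ahead of it (ctrl.tip_extent is the z of the fingertips in the tool frame, in mm); z points along the fingers, y is the line along which they close (so a half turn about z gives the same grasp; the last joint's range is limited). The gripper opens to 85 mm and grips with 20 to 120 N. Pads are 22 mm wide; open, the fingers measure 114 mm over their backs; the gripper's body (76 mm by 85 mm) begins 54 mm behind the grasp point. The pads swing forward as they close: fully open they stand 13 mm farther back than shut.
Start: joints at [0.998, 0.313, 1.498, -0, 1.331, -0.223], TCP at [179.936, 493.209, 303.894] pointing down, gripper open.
Joint ranges: [-2.94, 2.94], [-0.97, 2.17], [0.19, 2.56], [-1.23, 4.37], [0.02, 3.11], [-2.88, 2.88]. Speed limits (rad/s): [2.39, 2.39, 3.01, 3.14, 3.14, 3.14].

### API

Orientations are given as a unit quaternion [w, x, y, z].
In Python, from rig import readout, cams, order, ctrl gives the robot as it stands.
- The arm moves only by the shell command python3 -m handwheel 'ROWS' [OPENING] [FORCE]. ROWS is a JSON list of rows, 1 to 8 of them, each of 6 numbers: dx, dy, dz in parts of the range, where 1.0 means 600 mm, then a rotation vector rx, ry, rz in normalised numbers (1 is 2 rad); each row is the pose to reach, as a shift and turn from the pose commanded when the command began, along the tool's axes at that moment; what a row does not reach only later rows make up. A row lasts 1/10 s, in which the tool goes at most 50 mm and 0.15 rad, less where a joint would pass 70% of its speed; a pose out of reach is approached as far as the arm can. OPENING is the opening from 0.0 (shut) to 1.0 (fully open), set as the command begins (- or left out keeps the last). The fingers move at their own pace and stop on an object; FORCE is the grip in N (left out, the last holds). Time passes only in rows, so rows that do not move let the fingers close. It prints the time, the measured TCP pose, the force, the opening and the grip force at its end. Shift and turn numbers lie between -1 and 1, and a call with a number outside is refused. Input that does not fit is refused with a message, and nothing moves.
- readout.sense(): the state, without advancing time (a new reading comes with each control period).
- cams.capture(name): name is "side" or "top"; returns (picture, depth): 480x640x3 uint8, red, green, blue; 480x640 float32, mm along the optical axis (not along the pixel's ray), 0 where there is no reading.
- cams.calibration(name): a dict with "fx", "fy", "cx", "cy" (pixels), "position" and "attitude" of the camera in the world. Camera axes: x right, y down, z forward; pixel columns grow to the right and rows downward; lengths in mm; the calibration is good to about 2 mm. A picture is of the moment at which its call begins. calibration takes no time and is no camera call.
- order.finish_job(): hands the job in; it is judged then, once.
Trained networks look in the newest picture that a camera, given by its name, has taken for a name from the list of things; names that differ only in an ending like _2 or _b are one class to them, and where a whole thing is asked for, a point or a joint stands for the part that bears it (a point fixed in the world has none). Each returns a list of dicts, best first, with "p" (0 to 1); they miss things now and then, are a little off and sometimes report something else, mostly with a low value. They report only what shows in the picture. A call takes as long as a camera call. They do not tell look-alikes from the thing itself.
- cams.trace(target, camera): "pixels" (480x640 bool, what is visible of it) and "bbox" ([left, top, right, bottom] in pixels, round what is visible of it).
- cams.spot_point(target, camera): "uv" ([column, row] in pixels: a listed point, or the origin of a listed thing).
The state is a dict: "time_s": time; "joints": joint angles; "dq": joint speeds; "tau": joint torques, N m; "eef_pos": TCP position; "ee_rot": TCP orientation; "force": force on the tool from outside, world axes, zero at the start; "wrist_torque": the same for the moment, N m; "grip_width": opening from 0.0 (shut) to 1.0 (fully open); "grip_force": force on a finger pad.
Only numpy, scipy, OpenCV 4.12 (cv2) and the standard library are available. Lean on these libraries where they do the work, as an engineer would, in place of code of your own. Each camera call takes 0.05 s, during which the arm holds its last target. There are 200 camera calls.

## Working session

There is one attempt and no reset: what is moved stays moved. The work goes in short steps, Python scripts to look and compute and a shell command to move; the robot and the scene stay as the last step left them, time stands still between calls to the robot, and variables do not carry over. Pictures are saved under pics/ and viewed, at most 10 in all, crops included, and the job is handed in when it is done.

```bash
mkdir -p pics; cat > h.py <<'E'
import numpy as np, cv2
from scipy.spatial.transform import Rotation as R
from rig import readout, cams, order, ctrl
def Rq(q): return R.from_quat([q[1],q[2],q[3],q[0]])
def world(name,u,v,d):
    c=cams.calibration(name); u,v,d=map(np.asarray,(u,v,d))
    p=np.stack([(u-c['cx'])/c['fx']*d,(v-c['cy'])/c['fy']*d,d],-1)
    a=np.asarray(c['attitude'])
    r=Rq(a) if a.size==4 else R.from_matrix(a)
    return r.apply(p.reshape(-1,3))+np.array(c['position'])
def save(n,im): cv2.imwrite('pics/'+n,im[:,:,::-1])
E
ls; python3 - <<'E'
from h import *
s=readout.sense(); print({k:np.round(v,3).tolist() for k,v in s.items()}, ctrl.tip_extent)
for n in('top','side'):
    print(n,cams.calibration(n))
    im,d=cams.capture(n); save(n+'0.png',im)
    for t in('cap','tub','rubber_mat'):
        for r in cams.trace(t,n)[:3]:
            m=r['pixels']&(d>0); v,u=np.nonzero(m); w=world(n,u,v,d[m])
            print(n,t,round(r['p'],2),r['bbox'],m.sum(),np.median(w,0).round(),w.min(0).round(),w.max(0).round())
    for t in('cap_grip','cap','neck_top','tub','rubber_mat'):
        print(n,t,[(np.round(r['uv'],1).tolist(),round(r['p'],2)) for r in cams.spot_point(t,n)[:3]])
E
```

```text
h.py
pics
{'time_s': 0.0, 'joints': [0.998, 0.313, 1.498, -0.0, 1.331, -0.223], 'dq': [-0.001, 0.001, -0.0, 0.0, -0.0, -0.002], 'tau': [0.0, -41.227, -25.974, -0.0, 0.004, 0.0], 'eef_pos': [179.836, 493.062, 303.317], 'ee_rot': [-0.0, 0.174, 0.985, -0.001], 'force': [0.204, -1.03, 0.086], 'wrist_torque': [0.014, 0.01, 0.004], 'grip_force': 0.0, 'grip_width': 0.998} 72.6
top {'fx': 610.3023979340592, 'fy': 610.3023979340592, 'cx': 314.0457615432125, 'cy': 236.55925160607575, 'position': array([ 249.81482892, -131.71110056, 1428.38737365]), 'attitude': array([ 0.066336  , -0.70315192,  0.70558688, -0.05765463])}
top cap 0.75 [287.2, 264.1, 303.0, 295.4] 425 [400. -74.  40.] [369. -96.  -4.] [433. -51.  49.]
top cap 0.59 [298.3, 205.2, 321.8, 236.8] 530 [ 518. -111.  113.] [ 487. -133.   17.] [567. -85. 122.]
top tub 0.97 [291.7, 208.6, 335.5, 252.7] 1228 [ 500. -114.   15.] [ 469. -162.   -2.] [571. -60.  93.]
top rubber_mat 0.96 [202.3, 208.9, 249.8, 258.6] 1924 [507.  97.   5.] [449.  37.  -6.] [566. 156.  15.]
top rubber_mat 0.39 [291.3, 207.0, 336.4, 251.6] 1277 [ 501. -114.   15.]
[... 717 characters left out ...]
-306.   -2.] [557. -79. 116.]
side cap 0.72 [351.6, 264.6, 380.0, 286.1] 544 [405. -60.  32.] [ 363. -153.   -5.] [437. -44.  43.]
side tub 0.7 [294.8, 245.1, 335.0, 284.6] 1289 [521. -76.  28.] [ 471. -177.   -1.] [569. -54.  86.]
side rubber_mat 0.88 [288.3, 310.8, 344.0, 351.2] 1739 [509. 102.   3.] [451.  40.  -4.] [568. 160.   7.]
side rubber_mat 0.39 [171.1, 315.2, 294.2, 402.3] 4479 [630. 232.  45.] [558.  87.  -4.] [813. 297.  75.]
side cap_grip [([363.9, 272.6], 0.85), ([312.8, 241.1], 0.76)]
side cap [([363.8, 281.9], 0.8), ([314.3, 242.6], 0.68), ([205.8, 304.6], 0.56)]
side neck_top [([314.3, 236.9], 0.96)]
side tub [([316.0, 275.4], 0.76)]
side rubber_mat [([315.3, 330.0], 0.9)]
```

```bash
python3 - <<'E'
import cv2,numpy as np
t=cv2.imread('pics/top0.png');s=cv2.imread('pics/side0.png')
cv2.imwrite('pics/s1.png',s)
a=cv2.resize(t[190:310,190:350],(800,600),interpolation=cv2.INTER_CUBIC)
cv2.imwrite('pics/crop1.png',a)
E
```

```text
(no output)
```

View pics/s1.png

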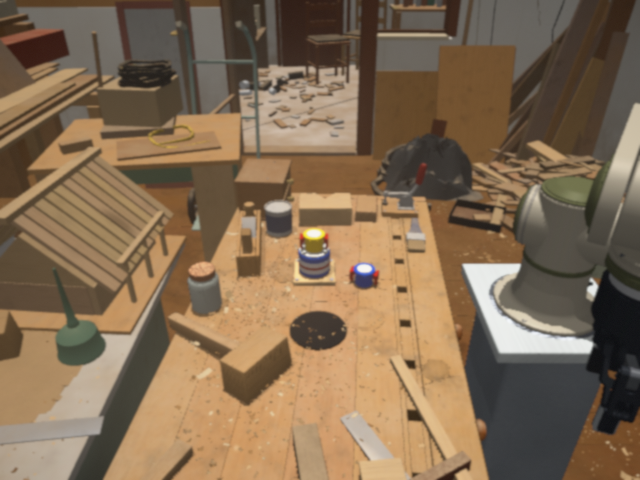

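View pics/crop1.png

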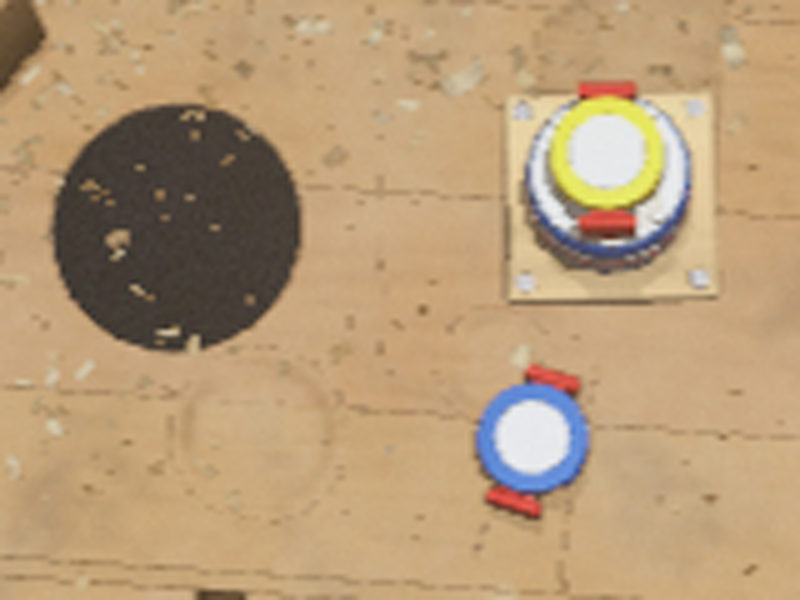

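The yellow cap sits on the blue tub at top-view pixel (311,220), with its red tabs above and below it, so along world x. The blue look-alike stands alone on the bench at (296,277). The yellow one on the tub fits the description. The mat is at (226,233).

```bash
cat >> h.py <<'E'
def plane(name,u,v,z):
    c=cams.calibration(name); a=world(name,u,v,np.ones(np.shape(u))); o=np.array(c['position'])
    return o+(a-o)*((z-o[2])/(a[:,2]-o[2]))[:,None]
def red(im,box):
    l,t,r,b=box; h=cv2.cvtColor(im[t:b,l:r],cv2.COLOR_RGB2HSV)
    m=((h[...,0]<8)|(h[...,0]>172))&(h[...,1]>150)&(h[...,2]>60)
    n,lab,st,ce=cv2.connectedComponentsWithStats(m.astype(np.uint8))
    return [(st[i,4],ce[i]+[l,t],np.argwhere(lab==i)[:,::-1]+[l,t]) for i in range(1,n) if st[i,4]>8]
def yel(im,box):
    l,t,r,b=box; h=cv2.cvtColor(im[t:b,l:r],cv2.COLOR_RGB2HSV)
    m=(abs(h[...,0].astype(int)-28)<8)&(h[...,1]>170)&(h[...,2]>120)
    return np.argwhere(m)[:,::-1]+[l,t]
E
python3 - <<'E'
from h import *
T,dt=cams.capture('top'); S,ds=cams.capture('side')
for n,im,d,box in(('top',T,dt,(290,195,335,250)),('side',S,ds,(290,222,340,265))):
    for a,c,p in red(im,box):
        w=plane(n,p[:,0],p[:,1],107. if n=='top' else 95.); print(n,'red',a,c.round(1),p.min(0),p.max(0),w.mean(0).round(1),w.min(0).round(),w.max(0).round())
    y=yel(im,box); w=plane(n,y[:,0],y[:,1],113.); print(n,'yel',len(y),y.min(0),y.max(0),w.min(0).round(1),w.max(0).round(1), d[y[:,1],y[:,0]].min())
    if n=='top':
        (cx,cy),r=cv2.minEnclosingCircle(y.astype(np.float32)); print('circ',cx,cy,r,plane(n,np.array([cx]),np.array([cy]),113.))
    m=cams.trace('rubber_mat',n)[0]['pixels']; v,u=np.nonzero(m)
    e=cv2.fitEllipse(cv2.convexHull(np.stack([u,v],1).astype(np.int32)));print('mat',plane(n,np.array([e[0][0]]),np.array([e[0][1]]),4.),e)
    # board corners/edges 
E
```

```text
top red 23 [310.8 207.6] [306 207] [316 209] [ 549.6 -108.6  107. ] [ 546. -120.  107.] [551. -98. 107.]
top red 47 [311.1 234.1] [306 232] [316 237] [ 489.8 -109.3  107. ] [ 483. -120.  107.] [495. -98. 107.]Traceback (most recent call last):
  File "<stdin>", line 6, in <module>
    return umr_minimum(a, axis, None, out, keepdims, initial, where)
ValueError: zero-size array to reduction operation minimum which has no identity
```

```bash
sed -i 's/>170)&(h\[...,2\]>120/>110)\&(h[...,2]>110/' h.py; python3 - <<'E'
from h import *
T,dt=cams.capture('top'); S,ds=cams.capture('side')
print(cv2.cvtColor(T,cv2.COLOR_RGB2HSV)[212:232:2,311].tolist())
for n,im,d,box in(('top',T,dt,(296,200,326,240)),('side',S,ds,(290,222,340,265))):
    for a,c,p in red(im,box):
        w=plane(n,p[:,0],p[:,1],107. if n=='top' else 95.); print(n,'red',a,c.round(1),p.min(0),p.max(0),w.mean(0).round(1),w.min(0).round(),w.max(0).round())
    y=yel(im,box)
    if len(y):
        w=plane(n,y[:,0],y[:,1],113.); print(n,'yel',len(y),y.min(0),y.max(0),w.min(0).round(1),w.max(0).round(1))
        (cx,cy),r=cv2.minEnclosingCircle(y.astype(np.float32)); print('circ',cx,cy,r,plane(n,np.array([cx]),np.array([cy]),113.))
    m=cams.trace('rubber_mat',n)[0]['pixels']; v,u=np.nonzero(m)
    e=cv2.fitEllipse(cv2.convexHull(np.stack([u,v],1).astype(np.int32)));print('mat',plane(n,np.array([e[0][0]]),np.array([e[0][1]]),4.),e)
# pose maths for target
s=readout.sense(); r=Rq(s['ee_rot']); print(r.as_matrix().round(3))
E
```

```text
[[29, 141, 210], [90, 1, 232], [90, 2, 233], [90, 1, 232], [90, 2, 233], [105, 2, 233], [100, 3, 234], [113, 4, 235], [31, 127, 232], [30, 142, 232]]
top red 23 [310.8 207.6] [306 207] [316 209] [ 549.6 -108.6  107. ] [ 546. -120.  107.] [551. -98. 107.]
top red 45 [311.2 234. ] [306 232] [316 236] [ 490.  -109.5  107. ] [ 486. -120.  107.] [495. -98. 107.]
top yel 206 [300 209] [321 231] [ 495.6 -131.2  113. ] [545. -85. 113.]
circ 311.0 220.55555725097656 11.679986000061035 [[ 518.98772893 -109.15969059  113.        ]]
mat [[507.47441801  96.66369764   4.        ]] ((225.19595336914062, 234.91810607910156), (48.7348747253418, 49.30824279785156), 40.90565490722656)
side red 18 [300.9 237.4] [300 234] [302 241] [ 549.8 -117.6   95. ] [ 547. -133.   95.] [ 553. -101.   95.]
side red 18 [326.1 237.8] [325 234] [327 241] [ 490.5 -116.1   95. ] [ 488. -134.   95.] [ 493. -101.   95.]
side yel 310 [303 228] [324 252] [ 495.3 -130.8  113. ] [544.2 -24.5 113. ]
circ 313.5 239.5 12.90358829498291 [[518.9721307  -77.71458618 113.        ]]
mat [[508.13580016 105.45203902   4.        ]] ((317.2430419921875, 330.1980895996094), (38.40822219848633, 58.251407623291016), 90.04833221435547)
[[-0.939  0.343  0.   ]
 [ 0.343  0.939  0.   ]
 [-0.     0.    -1.   ]]
```

Units first: shifts go in shares of 600 mm and turns go in shares of 2 rad. So -525 mm / 600 = -0.875, -448 mm / 600 = -0.7467, 1.22 rad / 2 = 0.61.

```bash
cat > to.py <<'E'
import sys
from h import *
def rel(x,y,z,yaw):
    s=readout.sense(); r=Rq(s['ee_rot']); d=np.array([x,y,z])-s['eef_pos']
    g=R.from_matrix(np.array([[-np.sin(yaw)*-1*-1,np.cos(yaw),0],[np.cos(yaw),np.sin(yaw),0],[0,0,-1]]).astype(float))
    t=r.inv()*g
    print('t',round(s['time_s'],2),'pos',np.round(s['eef_pos'],1),'yaw',round(np.arctan2(*r.as_matrix()[1::-1,1]),4),'F',np.round(s['force'],1),'M',np.round(s['wrist_torque'],3),'open',round(s['grip_width'],3),'gf',round(s['grip_force'],1),'q6',round(s['joints'][5],2),'tip',ctrl.tip_extent)
    print('rel',r.inv().apply(d).round(1),t.as_rotvec().round(4))
if __name__=='__main__': rel(*map(float,sys.argv[1:5]))
E
python3 to.py 519.5 -108.5 264 0
python3 -m handwheel '[[-0.875,-0.7467,0.0333,0,0,0.61],[-0.875,-0.7467,0.0667,0,0,0.61],[-0.875,-0.7467,0.0667,0,0,0.61],[-0.875,-0.7467,0.0667,0,0,0.61],[-0.875,-0.7467,0.0667,0,0,0.61],[-0.875,-0.7467,0.0667,0,0,0.61],[-0.875,-0.7467,0.0667,0,0,0.61],[-0.875,-0.7467,0.0667,0,0,0.61]]' 0.72 20
python3 to.py 519.5 -108.5 264 0
```

```text
t 1.2 pos [179.9 493.2 303.9] yaw 1.221 F [-0.2 -0.5 -0.5] M [ 0.049 -0.008  0.045] open 0.999 gf 0.0 q6 -0.22 tip 72.6
rel [-525.2 -448.9   39.9] [ 0.    -0.     1.221]
time_s: 2.0
eef_pos: [377.1, 143.7, 281.6]
ee_rot: [0.0, 0.702, 0.712, 0.0]
force: [0.3, 1.4, -0.2]
grip_width: 0.722
grip_force: 0.0
t 2.0 pos [377.1 143.7 281.6] yaw 0.0148 F [ 0.3  1.4 -0.2] M [-0.025 -0.026 -0.058] open 0.722 gf 0.0 q6 0.06 tip 72.6
rel [-254.2  138.7   17.7] [ 0.001  -0.0002  0.0148]
```

Scaled: -254 mm / 600 = -0.4233, 139 mm / 600 = 0.2317, 0.015 rad / 2 = 0.0075.

```bash

python3 -m handwheel '[[-0.4233,0.2317,0.03,0,0,0.0075],[-0.4233,0.2317,0.03,0,0,0.0075],[-0.4233,0.2317,0.03,0,0,0.0075],[-0.4233,0.2317,0.03,0,0,0.0075],[-0.4233,0.2317,0.03,0,0,0.0075],[-0.4233,0.2317,0.03,0,0,0.0075],[-0.4233,0.2317,0.03,0,0,0.0075],[-0.4233,0.2317,0.03,0,0,0.0075]]' 0.8 
python3 to.py 519.5 -108.5 220 0
python3 - <<'E'
from h import *
S,d=cams.capture('side'); save('side2.png',S)
cv2.imwrite('pics/crop2.png',cv2.resize(S[130:280,230:430],(800,600),interpolation=cv2.INTER_CUBIC)[:,:,::-1])
for z in (191.4,178): 
  c=cams.calibration('side'); a=np.asarray(c['attitude']); r=Rq(a) if a.size==4 else R.from_matrix(a)
  p=r.inv().apply(np.array([[485.5,-100,z],[553.5,-100,z]])-c['position']); print(z,(p[:,:2]/p[:,2:]*c['fx']+[c['cx'],c['cy']]).round(1))
E
```

```text
time_s: 2.8
eef_pos: [520.7, -105.8, 263.0]
ee_rot: [-0.001, 0.705, 0.709, -0.0]
force: [-0.0, 0.6, 0.7]
grip_width: 0.801
grip_force: 0.0
t 2.8 pos [ 520.7 -105.8  263. ] yaw 0.0049 F [-0.   0.6  0.7] M [-0.039 -0.005  0.006] open 0.801 gf 0.0 q6 -0.43 tip 72.6
rel [-2.7 -1.2 43. ] [-0.0009 -0.0006  0.0049]
191.4 [[328.4 204.1]
 [297.8 204.1]]
178 [[328.4 209.5]
 [298.  209.4]]
```

View pics/crop2.png

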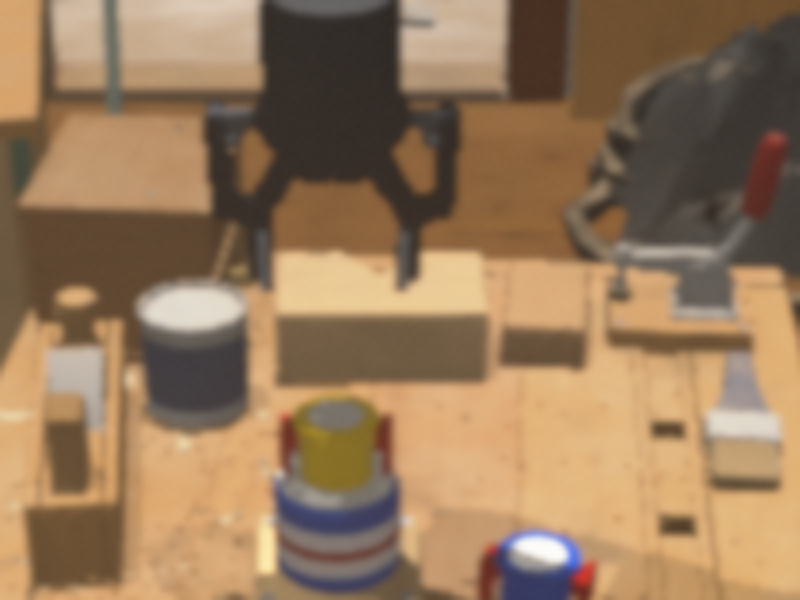

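Scaled: 108 mm / 600 = 0.18, 103 mm / 600 = 0.1717, 0.005 rad / 2 = 0.0025.

```bash

python3 -m handwheel '[[-0.0042,-0.0017,0.0333,0,0,0.0025],[-0.0042,-0.0017,0.0833,0,0,0.0025],[-0.0042,-0.0017,0.1333,0,0,0.0025],[-0.0042,-0.0017,0.1583,0,0,0.0025],[-0.0042,-0.0017,0.1717,0,0,0.0025],[-0.0042,-0.0017,0.18,0,0,0.0025],[-0.0042,-0.0017,0.18,0,0,0.0025],[-0.0042,-0.0017,0.18,0,0,0.0025]]' 1.0 
python3 to.py 519.5 -108.5 155 0
python3 -m handwheel '[[0,0,0,0,0,0],[0,0,0,0,0,0],[0,0,0,0,0,0],[0,0,0,0,0,0]]' 0.77 20
python3 to.py 519.5 -108.5 155 0
python3 - <<'E'
from h import *
S,d=cams.capture('side'); save('side3.png',S)
cv2.imwrite('pics/crop3.png',cv2.resize(S[190:265,265:365],(800,600),interpolation=cv2.INTER_CUBIC)[:,:,::-1])
E
```

```text
time_s: 3.65
eef_pos: [520.1, -107.9, 156.3]
ee_rot: [0.001, 0.707, 0.708, 0.0]
force: [0.4, -0.2, -1.0]
grip_width: 1.001
grip_force: 0.0
t 3.65 pos [ 520.1 -107.9  156.3] yaw 0.0013 F [ 0.4 -0.2 -1. ] M [ 0.014 -0.003  0.03 ] open 1.001 gf 0.0 q6 -0.43 tip 72.6
rel [-0.6 -0.6  1.3] [0.0013 0.0006 0.0013]
time_s: 4.05
eef_pos: [520.3, -108.1, 156.1]
ee_rot: [0.001, 0.707, 0.707, 0.001]
force: [3.6, 0.4, 4.4]
grip_width: 0.776
grip_force: 3.6
t 4.05 pos [ 520.3 -108.1  156.1] yaw 0.0009 F [3.6 0.4 4.4] M [ 0.1   -0.465  0.025] open 0.776 gf 3.6 q6 -0.43 tip 72.6
rel [-0.4 -0.8  1.1] [0.0021 0.0007 0.0009]
```

View pics/crop3.png

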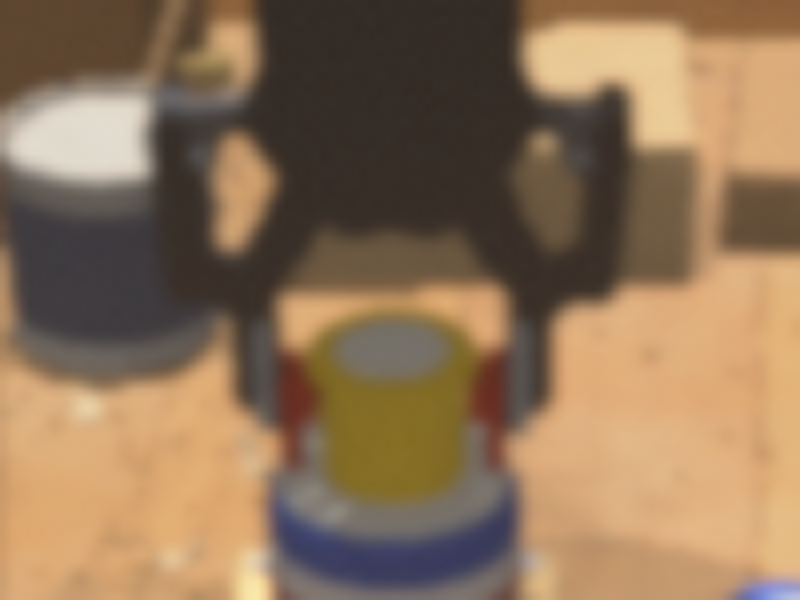

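Side view: both fingers straddle the red tabs (crop x 265 and 525) and overlap most of their height, with the tips clear of the posts. The +x finger touches first, so I shift about 1 mm in +x and squeeze.

Scaled: 1.5 mm / 600 = 0.0025, 0.8 mm / 600 = 0.0013.

```bash

python3 -m handwheel '[[0,0,0,0,0,0],[-0.0008,0.0013,0.0025,0,0,0],[-0.0008,0.0013,0.0025,0,0,0]]' 0.83 20
python3 to.py 519.5 -108.5 155 0
python3 -m handwheel '[[0,0,0,0,0,0],[0,0,0,0,0,0],[0,0,0,0,0,0],[0,0,0,0,0,0]]' 0.70 20
python3 to.py 519.5 -108.5 155 0
python3 -m handwheel '[[0,0,0,0,0,0],[0,0,0,0,0,0],[0,0,0,0,0,0],[0,0,0,0,0,0]]' 0.6 20
python3 to.py 519.5 -108.5 155 0
```

```text
time_s: 4.4
eef_pos: [520.2, -108.4, 153.3]
ee_rot: [-0.001, 0.707, 0.707, -0.0]
force: [0.1, -0.1, -0.8]
grip_width: 0.829
grip_force: 0.0
t 4.4 pos [ 520.2 -108.4  153.3] yaw 0.001 F [ 0.1 -0.1 -0.8] M [-0.019 -0.011  0.003] open 0.829 gf 0.0 q6 -0.43 tip 72.6
rel [-0.1 -0.7 -1.7] [-0.0016 -0.0005  0.001 ]
time_s: 4.8
eef_pos: [520.8, -108.4, 154.5]
ee_rot: [0.0, 0.707, 0.707, 0.0]
force: [-0.8, 1.4, 6.1]
grip_width: 0.701
grip_force: 7.0
t 4.8 pos [ 520.8 -108.4  154.5] yaw 0.0011 F [-0.8  1.4  6.1] M [0.245 0.06  0.039] open 0.701 gf 7.0 q6 -0.43 tip 72.6
rel [-0.1 -1.3 -0.5] [0.0009 0.0002 0.0011]
time_s: 5.2
eef_pos: [520.7, -108.5, 155.0]
ee_rot: [0.0, 0.707, 0.708, 0.0]
force: [-3.6, 1.9, 9.8]
grip_width: 0.621
grip_force: 19.4
t 5.2 pos [ 520.7 -108.5  155. ] yaw 0.0013 F [-3.6  1.9  9.8] M [0.221 0.5   0.017] open 0.621 gf 19.4 q6 -0.43 tip 72.6
rel [-0.  -1.2 -0.1] [0.0007 0.0004 0.0013]
```

Scaled: -0.8 mm / 600 = -0.0013, -0.4 mm / 600 = -0.0007.

```bash

python3 -m handwheel '[[0,-0.0003,-0.0007,0,0,0],[0,-0.0005,-0.0013,0,0,0],[0,-0.0005,-0.0013,0,0,0]]' 0.6 24
python3 to.py 519.5 -108.5 155 0
python3 -m handwheel '[[0,0,0,0,0,-0.01],[0,0,0,0,0,-0.02],[0,0,0,0,0,-0.03],[0,0,0,0,0,-0.04],[0,0,0,0,0,-0.05]]'
python3 to.py 519.5 -108.5 155 0
```

```text
time_s: 5.5
eef_pos: [520.6, -108.5, 155.4]
ee_rot: [0.001, 0.707, 0.707, 0.0]
force: [-0.8, 1.4, 6.4]
grip_width: 0.62
grip_force: 24.0
t 5.5 pos [ 520.6 -108.5  155.4] yaw 0.0011 F [-0.8  1.4  6.4] M [0.144 0.035 0.023] open 0.62 gf 24.0 q6 -0.43 tip 72.6
rel [-0.  -1.1  0.4] [0.0012 0.0003 0.0011]
time_s: 6.0
eef_pos: [520.6, -108.6, 155.4]
ee_rot: [0.001, 0.67, 0.742, 0.0]
force: [0.4, 1.2, 6.3]
grip_width: 0.625
grip_force: 24.0
t 6.0 pos [ 520.6 -108.6  155.4] yaw 0.1018 F [0.4 1.2 6.3] M [ 0.042  0.067 -0.002] open 0.625 gf 24.0 q6 -0.53 tip 72.6
rel [ 0.2 -1.   0.4] [0.001  0.0005 0.1018]
```

Scaled: -0.1 rad / 2 = -0.05.

```bash

python3 -m handwheel '[[0,0,0,0,0,-0.01],[0,0,0,0,0,-0.02],[0,0,0,0,0,-0.03],[0,0,0,0,0,-0.04],[0,0,0,0,0,-0.05]]'
python3 to.py 519.5 -108.5 155 0
python3 -m handwheel '[[0,0,0,0,0,-0.01],[0,0,0,0,0,-0.02],[0,0,0,0,0,-0.03],[0,0,0,0,0,-0.04]]'
python3 to.py 519.5 -108.5 155 0
python3 - <<'E'
from h import *
S,d=cams.capture('side'); save('side4.png',S)
cv2.imwrite('pics/crop4.png',cv2.resize(S[205:265,275:355],(800,600),interpolation=cv2.INTER_CUBIC)[:,:,::-1])
E
```

```text
time_s: 6.5
eef_pos: [520.5, -108.6, 155.4]
ee_rot: [0.001, 0.632, 0.775, 0.0]
force: [0.4, 0.8, 5.6]
grip_width: 0.618
grip_force: 24.0
t 6.5 pos [ 520.5 -108.6  155.4] yaw 0.2018 F [0.4 0.8 5.6] M [ 0.021  0.122 -0.04 ] open 0.618 gf 24.0 q6 -0.63 tip 72.6
rel [ 0.3 -1.   0.4] [0.0009 0.0007 0.2018]
time_s: 6.9
eef_pos: [520.5, -108.6, 155.4]
ee_rot: [0.001, 0.601, 0.799, 0.0]
force: [-0.5, -0.6, 6.3]
grip_width: 0.619
grip_force: 24.0
t 6.9 pos [ 520.5 -108.6  155.4] yaw 0.2818 F [-0.5 -0.6  6.3] M [ 0.006  0.12  -0.055] open 0.619 gf 24.0 q6 -0.71 tip 72.6
rel [ 0.4 -1.   0.4] [0.0009 0.0007 0.2818]
```

View pics/crop4.png

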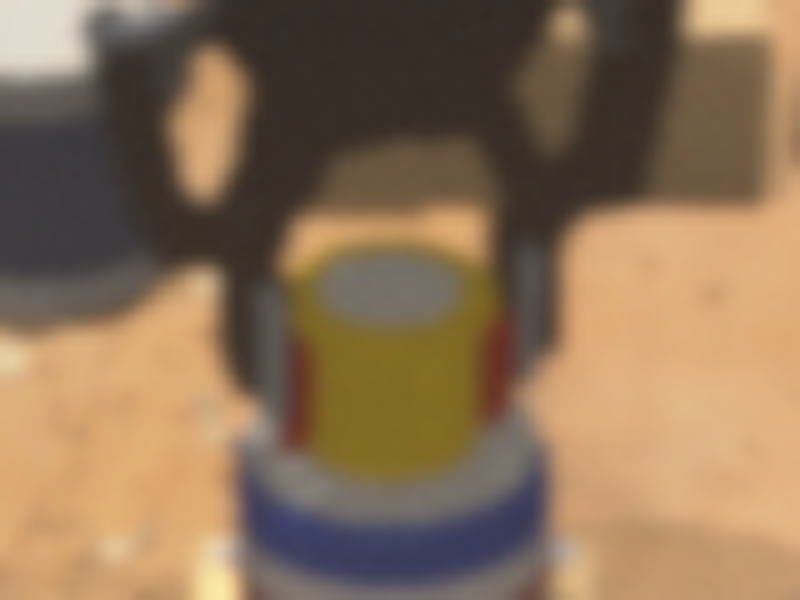

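Side view: the tabs are pressed in against the yellow body (crop x 300 and 495), and the cap is turning with the gripper. I continue slowly and watch the torque.

Scaled: -0.06 rad / 2 = -0.03.

```bash

python3 -m handwheel '[[0,0,0,0,0,-0.01],[0,0,0,0,0,-0.02],[0,0,0,0,0,-0.03]]'>/dev/null
python3 to.py 519.5 -108.5 155 0|head -1
python3 -m handwheel '[[0,0,0,0,0,-0.005],[0,0,0,0,0,-0.01]]'>/dev/null
python3 to.py 519.5 -108.5 155 0|head -1
python3 -m handwheel '[[0,0,0,0,0,-0.005],[0,0,0,0,0,-0.01]]'>/dev/null
python3 to.py 519.5 -108.5 155 0|head -1
```

```text
t 7.25 pos [ 520.5 -108.6  155.4] yaw 0.3418 F [-0.1 -0.5  5.7] M [-0.018  0.173 -0.06 ] open 0.622 gf 24.0 q6 -0.77 tip 72.6
t 7.45 pos [ 520.5 -108.6  155.4] yaw 0.3614 F [0.1 0.4 5.7] M [ 0.005  0.102 -0.06 ] open 0.62 gf 24.0 q6 -0.79 tip 72.6
t 7.65 pos [ 520.6 -108.7  155.4] yaw 0.3813 F [0.  0.1 5.9] M [ 0.018  0.092 -0.044] open 0.616 gf 24.0 q6 -0.81 tip 72.6
```

Scaled: -0.02 rad / 2 = -0.01.

```bash
cat > chk.py <<'E'
from h import *
s=readout.sense(); m=s['wrist_torque'][2]
print(round(s['time_s'],2),'yaw',round(np.arctan2(*Rq(s['ee_rot']).as_matrix()[1::-1,1]),3),'z',np.round(s['eef_pos'][2],1),'F',np.round(s['force'],1),'Mz',round(m,3),'w',round(s['grip_width'],3),'gf',round(s['grip_force'],1))
raise SystemExit(int(m<-0.11 or s['force'][2]<2 or s['force'][2]>10))
E
python3 -m handwheel '[[0,0,0,0,0,-0.005],[0,0,0,0,0,-0.01],[0,0,0,0,0,-0.015]]'>/dev/null; python3 chk.py &&
python3 -m handwheel '[[0,0,0,0,0,-0.005],[0,0,0,0,0,-0.01],[0,0,0,0,0,-0.015]]'>/dev/null && python3 chk.py &&
python3 -m handwheel '[[0,0,0,0,0,-0.005],[0,0,0,0,0,-0.01],[0,0,0,0,0,-0.015]]'>/dev/null && python3 chk.py &&
python3 -m handwheel '[[0,0,0,0,0,-0.005],[0,0,0,0,0,-0.01],[0,0,0,0,0,-0.015]]'>/dev/null && python3 chk.py &&
python3 -m handwheel '[[0,0,0,0,0,-0.005],[0,0,0,0,0,-0.01],[0,0,0,0,0,-0.015]]'>/dev/null && python3 chk.py &&
python3 -m handwheel '[[0,0,0,0,0,-0.005],[0,0,0,0,0,-0.01],[0,0,0,0,0,-0.015]]'>/dev/null && python3 chk.py &&
python3 -m handwheel '[[0,0,0,0,0,-0.005],[0,0,0,0,0,-0.01],[0,0,0,0,0,-0.015]]'>/dev/null && python3 chk.py &&
python3 -m handwheel '[[0,0,0,0,0,-0.005],[0,0,0,0,0,-0.01],[0,0,0,0,0,-0.015]]'>/dev/null && python3 chk.py
```

```text
7.95 yaw 0.411 z 155.4 F [-0.6 -0.3  6.5] Mz -0.054 w 0.622 gf 24.0
8.25 yaw 0.441 z 155.4 F [-1.2  0.4  6. ] Mz -0.053 w 0.62 gf 24.0
8.55 yaw 0.471 z 155.4 F [-1.   0.2  6.4] Mz -0.041 w 0.617 gf 24.0
8.85 yaw 0.501 z 155.4 F [0.1 0.6 6.5] Mz -0.042 w 0.62 gf 24.0
9.15 yaw 0.531 z 155.4 F [-0.3 -0.1  6.8] Mz -0.115 w 0.621 gf 24.0
```

Scaled: -0.01 rad / 2 = -0.005.

```bash

python3 -m handwheel '[[0,0,0,0,0,0]]'>/dev/null; python3 chk.py; python3 -m handwheel '[[0,0,0,0,0,-0.005]]'>/dev/null; python3 chk.py; python3 -m handwheel '[[0,0,0,0,0,0]]'>/dev/null; python3 chk.py
```

```text
9.25 yaw 0.531 z 155.4 F [-0.7  0.7  6.7] Mz -0.096 w 0.62 gf 24.0
9.35 yaw 0.541 z 155.4 F [-1.5  0.2  5.5] Mz 0.008 w 0.623 gf 24.0
9.45 yaw 0.541 z 155.4 F [0.1 0.9 5.8] Mz -0.031 w 0.619 gf 24.0
```

Scaled: -0.02 rad / 2 = -0.01.

```bash

python3 -m handwheel '[[0,0,0,0,0,-0.005],[0,0,0,0,0,-0.01]]'>/dev/null; python3 chk.py &&
python3 -m handwheel '[[0,0,0,0,0,-0.005],[0,0,0,0,0,-0.01]]'>/dev/null && python3 chk.py &&
python3 -m handwheel '[[0,0,0,0,0,-0.005],[0,0,0,0,0,-0.01]]'>/dev/null && python3 chk.py &&
python3 -m handwheel '[[0,0,0,0,0,-0.005],[0,0,0,0,0,-0.01]]'>/dev/null && python3 chk.py &&
python3 -m handwheel '[[0,0,0,0,0,-0.005],[0,0,0,0,0,-0.01]]'>/dev/null && python3 chk.py &&
python3 -m handwheel '[[0,0,0,0,0,-0.005],[0,0,0,0,0,-0.01]]'>/dev/null && python3 chk.py &&
python3 -m handwheel '[[0,0,0,0,0,-0.005],[0,0,0,0,0,-0.01]]'>/dev/null && python3 chk.py &&
python3 -m handwheel '[[0,0,0,0,0,-0.005],[0,0,0,0,0,-0.01]]'>/dev/null && python3 chk.py
```

```text
9.65 yaw 0.561 z 155.4 F [-0.5 -0.3  4.9] Mz -0.017 w 0.621 gf 24.0
9.85 yaw 0.581 z 155.4 F [-0.9 -0.1  6.5] Mz -0.025 w 0.621 gf 24.0
10.05 yaw 0.601 z 155.4 F [-1.3 -0.1  6.1] Mz -0.059 w 0.619 gf 24.0
10.25 yaw 0.621 z 155.4 F [-1.9  0.9  5.9] Mz -0.039 w 0.62 gf 24.0
10.45 yaw 0.641 z 155.4 F [-0.5 -0.1  6.1] Mz -0.009 w 0.623 gf 24.0
10.65 yaw 0.661 z 155.4 F [-0.9 -0.5  5.6] Mz -0.024 w 0.617 gf 24.0
10.85 yaw 0.681 z 155.4 F [-1.2  0.4  6.2] Mz -0.041 w 0.622 gf 24.0
11.05 yaw 0.701 z 155.4 F [-1.1  0.1  6.4] Mz -0.036 w 0.623 gf 24.0
```

Scaled: -0.02 rad / 2 = -0.01.

```bash

python3 -m handwheel '[[0,0,0,0,0,-0.005],[0,0,0,0,0,-0.01]]'>/dev/null; python3 chk.py &&
python3 -m handwheel '[[0,0,0,0,0,-0.005],[0,0,0,0,0,-0.01]]'>/dev/null && python3 chk.py &&
python3 -m handwheel '[[0,0,0,0,0,-0.005],[0,0,0,0,0,-0.01]]'>/dev/null && python3 chk.py &&
python3 -m handwheel '[[0,0,0,0,0,-0.005],[0,0,0,0,0,-0.01]]'>/dev/null && python3 chk.py &&
python3 -m handwheel '[[0,0,0,0,0,-0.005],[0,0,0,0,0,-0.01]]'>/dev/null && python3 chk.py &&
python3 -m handwheel '[[0,0,0,0,0,-0.005],[0,0,0,0,0,-0.01]]'>/dev/null && python3 chk.py &&
python3 -m handwheel '[[0,0,0,0,0,-0.005],[0,0,0,0,0,-0.01]]'>/dev/null && python3 chk.py &&
python3 -m handwheel '[[0,0,0,0,0,-0.005],[0,0,0,0,0,-0.01]]'>/dev/null && python3 chk.py &&
python3 -m handwheel '[[0,0,0,0,0,-0.005],[0,0,0,0,0,-0.01]]'>/dev/null && python3 chk.py &&
python3 -m handwheel '[[0,0,0,0,0,-0.005],[0,0,0,0,0,-0.01]]'>/dev/null && python3 chk.py
```

```text
11.25 yaw 0.721 z 155.4 F [-0.4 -0.2  6. ] Mz -0.046 w 0.624 gf 24.0
11.45 yaw 0.741 z 155.4 F [ 0.8 -0.1  6.7] Mz -0.028 w 0.619 gf 24.0
11.65 yaw 0.761 z 155.4 F [-1.1 -0.3  6.3] Mz -0.062 w 0.621 gf 24.0
11.85 yaw 0.781 z 155.4 F [-0.5 -0.2  6.1] Mz 0.003 w 0.624 gf 24.0
12.05 yaw 0.801 z 155.4 F [-0.6  0.2  6.6] Mz -0.01 w 0.622 gf 24.0
12.25 yaw 0.821 z 155.4 F [-0.3 -1.1  6.2] Mz -0.036 w 0.624 gf 24.0
12.45 yaw 0.841 z 155.4 F [-0.1  0.4  6.5] Mz -0.074 w 0.62 gf 24.0
12.65 yaw 0.861 z 155.4 F [-0.3 -0.2  6.2] Mz -0.061 w 0.617 gf 24.0
12.85 yaw 0.881 z 155.4 F [-0.5 -0.3  5.6] Mz -0.118 w 0.621 gf 24.0
```

Scaled: -0.01 rad / 2 = -0.005.

```bash

python3 -m handwheel '[[0,0,0,0,0,0]]'>/dev/null; python3 chk.py;python3 -m handwheel '[[0,0,0,0,0,0]]'>/dev/null; python3 chk.py; python3 -m handwheel '[[0,0,0,0,0,-0.005]]'>/dev/null; python3 chk.py; python3 -m handwheel '[[0,0,0,0,0,0]]'>/dev/null; python3 chk.py
python3 - <<'E'
from h import *
S,d=cams.capture('side'); save('side5.png',S)
cv2.imwrite('pics/crop5.png',cv2.resize(S[205:265,275:355],(800,600),interpolation=cv2.INTER_CUBIC)[:,:,::-1])
E
```

```text
12.95 yaw 0.881 z 155.4 F [-0.4 -0.5  5.9] Mz -0.058 w 0.62 gf 24.0
13.05 yaw 0.881 z 155.4 F [ 0.  -0.7  6.2] Mz -0.091 w 0.619 gf 24.0
13.15 yaw 0.891 z 155.4 F [-1.8 -0.3  6.8] Mz -0.076 w 0.621 gf 24.0
13.25 yaw 0.891 z 155.4 F [-1.5 -1.1  6.3] Mz -0.027 w 0.619 gf 24.0
```

View pics/crop5.png

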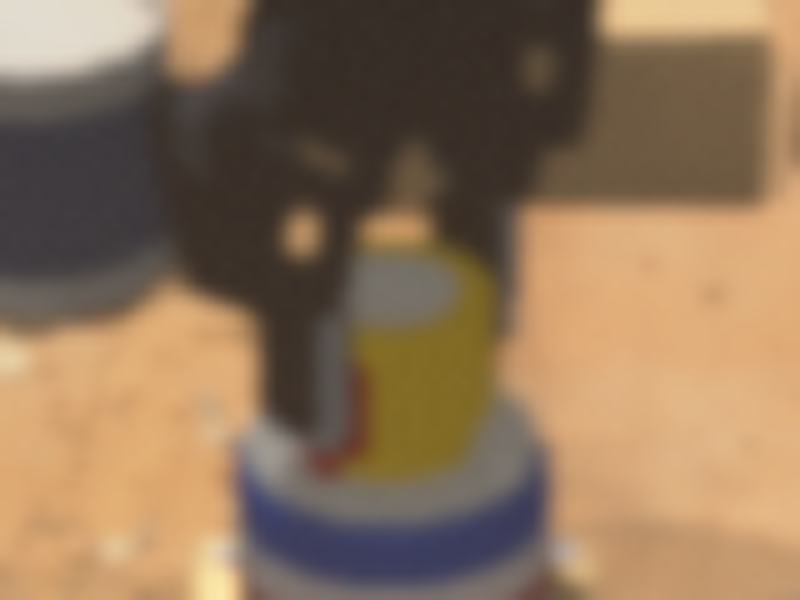

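The tab turns with the pad (crop 345,420), and there is no stop yet. I continue, with the check averaging several held readings.

Scaled: -0.02 rad / 2 = -0.01.

```bash
sed -i 's/m<-0.11/m<-0.135/' chk.py
python3 -m handwheel '[[0,0,0,0,0,-0.005],[0,0,0,0,0,-0.01]]'>/dev/null; python3 chk.py &&
python3 -m handwheel '[[0,0,0,0,0,-0.005],[0,0,0,0,0,-0.01]]'>/dev/null && python3 chk.py &&
python3 -m handwheel '[[0,0,0,0,0,-0.005],[0,0,0,0,0,-0.01]]'>/dev/null && python3 chk.py &&
python3 -m handwheel '[[0,0,0,0,0,-0.005],[0,0,0,0,0,-0.01]]'>/dev/null && python3 chk.py &&
python3 -m handwheel '[[0,0,0,0,0,-0.005],[0,0,0,0,0,-0.01]]'>/dev/null && python3 chk.py &&
python3 -m handwheel '[[0,0,0,0,0,-0.005],[0,0,0,0,0,-0.01]]'>/dev/null && python3 chk.py &&
python3 -m handwheel '[[0,0,0,0,0,-0.005],[0,0,0,0,0,-0.01]]'>/dev/null && python3 chk.py &&
python3 -m handwheel '[[0,0,0,0,0,-0.005],[0,0,0,0,0,-0.01]]'>/dev/null && python3 chk.py &&
python3 -m handwheel '[[0,0,0,0,0,-0.005],[0,0,0,0,0,-0.01]]'>/dev/null && python3 chk.py &&
python3 -m handwheel '[[0,0,0,0,0,-0.005],[0,0,0,0,0,-0.01]]'>/dev/null && python3 chk.py
```

```text
13.5 yaw 0.911 z 155.4 F [-0.9 -1.9  6.4] Mz -0.178 w 0.622 gf 24.0
```

```bash

python3 -m handwheel '[[0,0,0,0,0,0]]'>/dev/null; python3 chk.py;python3 -m handwheel '[[0,0,0,0,0,0]]'>/dev/null; python3 chk.py; python3 -m handwheel '[[0,0,0,0,0,0]]'>/dev/null; python3 chk.py
```

```text
13.6 yaw 0.911 z 155.4 F [-1.  -1.7  6.5] Mz -0.143 w 0.621 gf 24.0
13.7 yaw 0.911 z 155.4 F [-1.2 -1.6  7.1] Mz -0.143 w 0.621 gf 24.0
13.8 yaw 0.911 z 155.4 F [-0.7 -1.5  6.5] Mz -0.226 w 0.62 gf 24.0
```

Torque rose and stays near -0.17 N m, so this is the stop. I back off slightly and try a gentle lift in small steps.

Scaled: 0.01 rad / 2 = 0.005.

```bash
sed -i "s/s\['force'\]\[2\]<2/s['force'][2]<-9/" chk.py
python3 -m handwheel '[[0,0,0,0,0,0.005],[0,0,0,0,0,0.006]]'>/dev/null; python3 chk.py
python3 -m handwheel '[[0,0,-0.0008,0,0,0],[0,0,-0.0017,0,0,0]]'>/dev/null; python3 chk.py &&
python3 -m handwheel '[[0,0,-0.0008,0,0,0],[0,0,-0.0017,0,0,0]]'>/dev/null && python3 chk.py &&
python3 -m handwheel '[[0,0,-0.0008,0,0,0],[0,0,-0.0017,0,0,0]]'>/dev/null && python3 chk.py &&
python3 -m handwheel '[[0,0,-0.0008,0,0,0],[0,0,-0.0017,0,0,0]]'>/dev/null && python3 chk.py &&
python3 -m handwheel '[[0,0,-0.0008,0,0,0],[0,0,-0.0017,0,0,0]]'>/dev/null && python3 chk.py
```

```text
14.0 yaw 0.899 z 155.4 F [-1.5 -1.2  6.3] Mz -0.06 w 0.62 gf 24.0
14.2 yaw 0.899 z 156.0 F [ 1.3 -4.   1.5] Mz -0.052 w 0.618 gf 24.7
14.4 yaw 0.899 z 156.8 F [ 1.5 -5.   2. ] Mz -0.092 w 0.621 gf 25.0
14.6 yaw 0.899 z 157.8 F [ 0.8 -5.1  1.5] Mz -0.061 w 0.618 gf 25.1
14.8 yaw 0.899 z 158.3 F [ 1.3 -5.5 -3.6] Mz -0.128 w 0.619 gf 25.9
15.0 yaw 0.899 z 159.0 F [ 0.1 -5.5 -3.8] Mz -0.115 w 0.619 gf 26.1
```

Scaled: -1 mm / 600 = -0.0017, -0.5 mm / 600 = -0.0008.

```bash

python3 -m handwheel '[[-0.0005,-0.0007,0,0,0,0],[-0.0005,-0.0007,-0.0008,0,0,0],[-0.0005,-0.0007,-0.0017,0,0,0]]'>/dev/null; python3 chk.py
python3 -m handwheel '[[0,0,-0.0017,0,0,0],[0,0,-0.0033,0,0,0]]'>/dev/null; python3 chk.py
python3 - <<'E'
from h import *
a=cv2.imread('pics/side5.png')[:,:,::-1]; S,d=cams.capture('side')
save('side6.png',S)
for im in (np.ascontiguousarray(a),S):
    y=yel(im,(290,222,340,265)); print(len(y),y.min(0),y.max(0),y.mean(0).round(2))
    v=im[215:262,317].astype(int).tolist(); print([x for x in v[10:42]])
E
```

```text
15.3 yaw 0.899 z 160.2 F [-0.3 -2.6 -4.7] Mz -0.098 w 0.621 gf 26.0
15.5 yaw 0.899 z 162.7 F [-0.6 -1.4 -3.3] Mz -0.013 w 0.618 gf 26.5
185 [311 230] [323 252] [317.7  242.99]
[[101, 79, 57], [122, 94, 65], [149, 114, 77], [152, 118, 76], [134, 108, 63], [122, 106, 70], [119, 109, 90], [117, 112, 101], [118, 112, 104], [119, 112, 104], [119, 112, 101], [121, 110, 88], [124, 107, 65], [127, 106, 45], [129, 107, 38], [130, 107, 38], [130, 107, 37], [129, 107, 36], [130, 107, 37], [130, 107, 37], [130, 107, 37], [130, 107, 36], [130, 107, 37], [130, 107, 37], [130, 107, 37], [130, 106, 37], [130, 108, 47], [127, 110, 69], [122, 111, 91], [120, 113, 103], [118, 112, 105], [108, 104, 104]]
194 [311 227] [323 250] [317.71 240.2 ]
[[100, 80, 53], [111, 91, 52], [118, 100, 61], [118, 106, 83], [118, 111, 98], [117, 112, 103], [118, 112, 104], [119, 112, 103], [120, 110, 92], [122, 106, 71], [126, 106, 50], [129, 107, 38], [131, 108, 36], [132, 109, 36], [132, 109, 38], [132, 108, 37], [132, 109, 37], [131, 108, 36], [133, 110, 38], [132, 109, 37], [132, 109, 36], [132, 109, 38], [131, 107, 36], [131, 108, 40], [131, 110, 55], [127, 113, 80], [123, 114, 98], [121, 113, 104], [120, 114, 105], [119, 113, 105], [119, 112, 106], [109, 104, 105]]
```

The cap rose with the gripper (7 mm), so it is free. I lift it straight up.

Scaled: -70 mm / 600 = -0.1167, -60 mm / 600 = -0.1.

```bash

python3 -m handwheel '[[0,0,-0.005,0,0,0],[0,0,-0.0133,0,0,0],[0,0,-0.025,0,0,0],[0,0,-0.0417,0,0,0],[0,0,-0.0583,0,0,0],[0,0,-0.08,0,0,0],[0,0,-0.1,0,0,0],[0,0,-0.1167,0,0,0]]'>/dev/null; python3 chk.py
python3 -m handwheel '[[0,0,0,0,0,0],[0,0,0,0,0,0]]'>/dev/null
python3 to.py 508 98 232 0.9
python3 - <<'E'
from h import *
S,d=cams.capture('side'); save('side7.png',S)
cv2.imwrite('pics/crop7.png',cv2.resize(S[165:285,240:400],(800,600),interpolation=cv2.INTER_CUBIC)[:,:,::-1])
E
```

```text
16.35 yaw 0.899 z 234.2 F [ 0.1 -0.6 -1.5] Mz -0.086 w 0.616 gf 27.1
t 16.55 pos [ 520.2 -108.9  232.6] yaw 0.8989 F [ 0.4 -0.5 -0.9] M [ 0.042 -0.01  -0.029] open 0.619 gf 27.1 q6 -1.33 tip 72.6
rel [138.3 154.4   0.6] [-0.     -0.0002 -0.0011]
```

View pics/crop7.png

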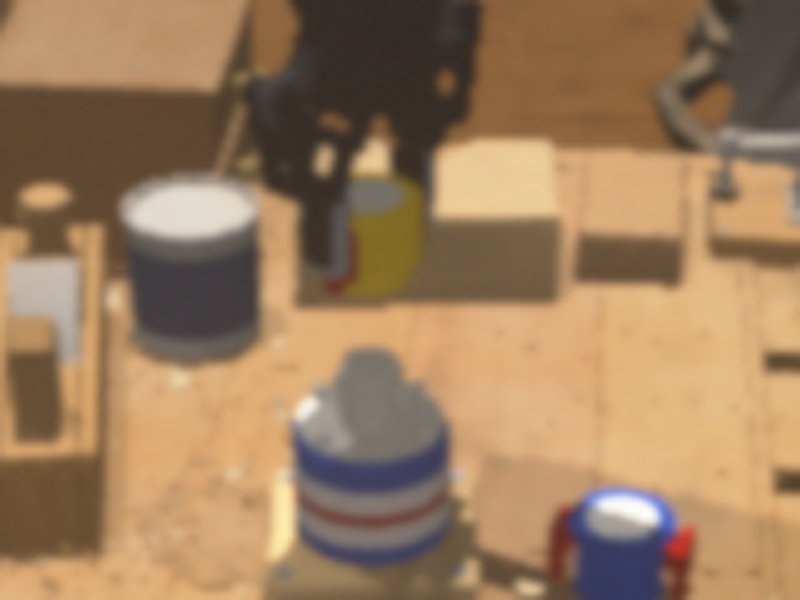

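The cap is off, the neck is bare (crop 370,390), and the cap hangs upright in the gripper. Next I move it over the mat.

Units first: shifts go in shares of 600 mm and turns go in shares of 2 rad. So 154 mm / 600 = 0.2567, 150 mm / 600 = 0.25.

```bash

python3 -m handwheel '[[0.0167,0.0183,0,0,0,0],[0.05,0.055,0,0,0,0],[0.0917,0.1017,0,0,0,0],[0.1333,0.1483,0,0,0,0],[0.175,0.195,0,0,0,0],[0.2083,0.2333,0,0,0,0],[0.2233,0.25,0,0,0,0],[0.23,0.2567,0,0,0,0]]'>/dev/null; python3 chk.py
python3 -m handwheel '[[0,0,0.0167,0,0,0],[0,0,0.05,0,0,0],[0,0,0.0917,0,0,0],[0,0,0.1333,0,0,0],[0,0,0.1667,0,0,0],[0,0,0.1917,0,0,0],[0,0,0.2,0,0,0],[0,0,0.2,0,0,0]]'>/dev/null; python3 chk.py
python3 to.py 508 98 86 0.9
python3 - <<'E'
from h import *
S,d=cams.capture('side'); save('side8.png',S)
cv2.imwrite('pics/crop8.png',cv2.resize(S[270:375,245:385],(800,600),interpolation=cv2.INTER_CUBIC)[:,:,::-1])
E
```

```text
17.4 yaw 0.901 z 232.4 F [-0.  -1.1 -1.2] Mz 0.022 w 0.617 gf 27.1
18.2 yaw 0.898 z 112.0 F [ 0.3  0.3 -1.2] Mz -0.015 w 0.617 gf 27.1
t 18.2 pos [507.9  96.7 112. ] yaw 0.8978 F [ 0.3  0.3 -1.2] M [ 0.004 -0.026 -0.015] open 0.617 gf 27.1 q6 -0.94 tip 72.6
rel [ 0.7  1.1 26. ] [-0.001  -0.0012 -0.0022]
```

View pics/crop8.png

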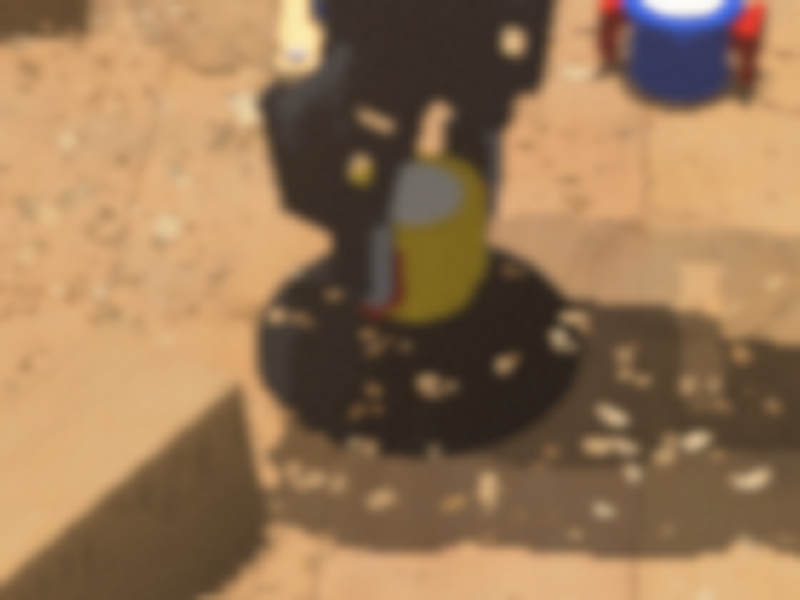

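The cap is over the mat, still in the air and upright, a little short of the centre in y (crop 435,300 against mat centre 420,340). That offset comes largely from its height. I lower it until I feel contact.

Scaled: 22 mm / 600 = 0.0367, 21 mm / 600 = 0.035.

```bash
sed -i "s/s\['force'\]\[2\]>10/s['force'][2]>1.5/" chk.py
python3 -m handwheel '[[0.0017,0.0033,0.0083,0,0,0],[0.0017,0.0033,0.0183,0,0,0],[0.0017,0.0033,0.0267,0,0,0],[0.0017,0.0033,0.0317,0,0,0],[0.0017,0.0033,0.035,0,0,0],[0.0017,0.0033,0.0367,0,0,0]]'>/dev/null; python3 chk.py &&
python3 -m handwheel '[[0,0,0.0008,0,0,0],[0,0,0.0017,0,0,0]]'>/dev/null && python3 chk.py &&
python3 -m handwheel '[[0,0,0.0008,0,0,0],[0,0,0.0017,0,0,0]]'>/dev/null && python3 chk.py &&
python3 -m handwheel '[[0,0,0.0008,0,0,0],[0,0,0.0017,0,0,0]]'>/dev/null && python3 chk.py &&
python3 -m handwheel '[[0,0,0.0008,0,0,0],[0,0,0.0017,0,0,0]]'>/dev/null && python3 chk.py &&
python3 -m handwheel '[[0,0,0.0008,0,0,0],[0,0,0.0017,0,0,0]]'>/dev/null && python3 chk.py &&
python3 -m handwheel '[[0,0,0.0008,0,0,0],[0,0,0.0017,0,0,0]]'>/dev/null && python3 chk.py
```

```text
18.85 yaw 0.899 z 90.5 F [-0.3  0.1 -1.2] Mz 0.051 w 0.617 gf 27.1
19.05 yaw 0.899 z 89.8 F [-0.4  0.2 -0.8] Mz 0.06 w 0.619 gf 27.1
19.25 yaw 0.899 z 88.7 F [ 0.2 -0.4 -1.2] Mz -0.017 w 0.618 gf 27.1
19.45 yaw 0.899 z 87.7 F [-0.5 -0.7 -0.5] Mz 0.033 w 0.619 gf 27.1
19.65 yaw 0.899 z 87.1 F [-3.9  0.   9.2] Mz 0.018 w 0.618 gf 30.4
```

Scaled: -190 mm / 600 = -0.3167, -160 mm / 600 = -0.2667.

```bash

python3 -m handwheel '[[0,0,0,0,0,0],[0,0,0,0,0,0],[0,0,0,0,0,0]]' 0.7 20 >/dev/null; python3 chk.py
python3 -m handwheel '[[0,0,0,0,0,0],[0,0,0,0,0,0],[0,0,0,0,0,0],[0,0,0,0,0,0],[0,0,0,0,0,0]]' 1.0 >/dev/null; python3 chk.py
python3 -m handwheel '[[0,0,-0.0083,0,0,0],[0,0,-0.0333,0,0,0],[0,0,-0.075,0,0,0],[0,0,-0.1333,0,0,0],[0,0,-0.2,0,0,0],[0,0,-0.2667,0,0,0],[0,0,-0.3167,0,0,0],[0,0,-0.3167,0,0,0]]'>/dev/null; python3 chk.py
python3 - <<'E'
from h import *
S,d=cams.capture('side'); save('side9.png',S)
cv2.imwrite('pics/crop9.png',cv2.resize(S[180:390,200:480],(800,600),interpolation=cv2.INTER_CUBIC)[:,:,::-1])
E
```

```text
19.95 yaw 0.899 z 86.6 F [ 0.7 -0.4 -0.7] Mz -0.037 w 0.703 gf 7.0
20.45 yaw 0.899 z 86.7 F [-0.4 -0.2 -0.3] Mz -0.021 w 0.996 gf 0.0
21.25 yaw 0.899 z 281.2 F [-0.1  0.1 -0.6] Mz -0.03 w 0.999 gf 0.0
```

View pics/crop9.png

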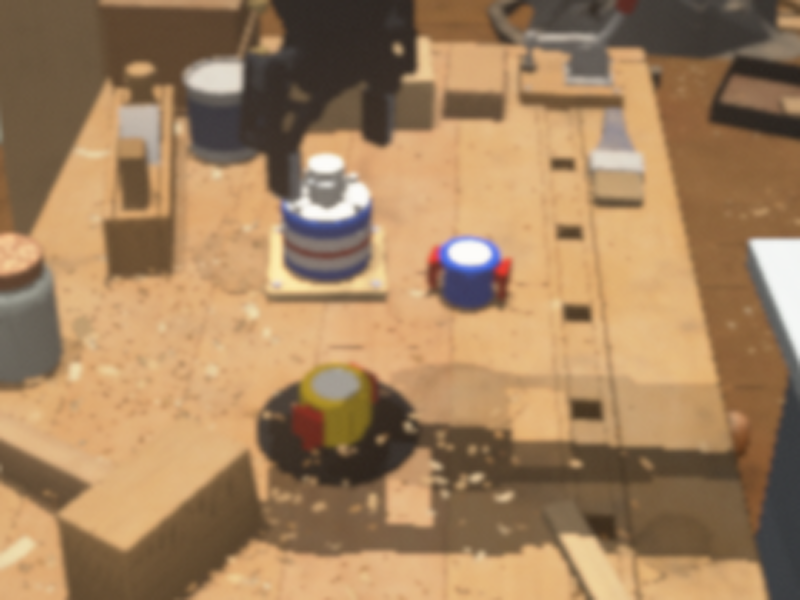

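The cap stands upright in the middle of the mat (crop 337,410) with its tabs sprung out and the gripper clear. Everything else is where it was.

```bash
python3 -m handwheel '[[0,0,0,0,0,0],[0,0,0,0,0,0],[0,0,0,0,0,0]]' >/dev/null; python3 -c "
from h import *
print(order.finish_job())"
```

```text
the job is handed in; nothing more can be done
None
```

The job is handed in: I opened the tub and left the cap standing upright, let go, near the middle of the rubber mat, with nothing else on the bench touched; the hand-in gave no verdict.

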